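# Switch on the drinks cooler at the shop counter

## Robot

A 6-joint arm with a two-finger parallel gripper is mounted at the origin on the work surface. World frame = base frame: x ahead of the robot, y to its left, z up, the work surface at z = 0. Lengths are in m, angles in rad, forces in N, time in s.
With the tool pointing down it reaches from about 0.35 to 0.975 m from the base axis. Payload 4.9 kg.
Tool frame: the origin (TCP) lies between the finger pads; the fingertips stand 25 mm ahead of it and the grasp point (between the pads) lies 6 mm ahead of it (manip.tcp_to_tips is the z of the fingertips in the tool frame, in m); z points along the fingers, y is the line along which they close (so a half turn about z gives the same grasp; the last joint's range is limited). The gripper opens to 85 mm and grips with 20 to 120 N. Pads are 22 mm wide; open, the fingers measure 114 mm over their backs; the gripper's body (76 mm by 85 mm) begins 54 mm behind the grasp point. The pads swing forward as they close: fully open they stand 13 mm farther back than shut.
Start: joints at [-0.119, 0.053, 1.613, -0, 1.476, -0.119], TCP at [0.625, 0, 0.231] pointing down, gripper open.
Joint ranges: [-3.01, 3.01], [-1.01, 2.22], [0.06, 2.58], [-1.02, 4.17], [0.09, 2.62], [-3.14, 3.14]. Speed limits (rad/s): [2.57, 2.57, 3.14, 3.14, 3.14, 3.14].

## Interface

Orientations are given as a unit quaternion [w, x, y, z].
In Python, from plant import manip gives the robot as it stands. The module is installed in compiled form; this text tells all that it offers.
- The arm moves only by the tool arm_command, never from a script. Its argument "moves" is a list of rows, each a list of 3 entries, a list of its own where there are three numbers: the opening, from -1 (shut) to 1 (fully open), then the shift along the tool's x, y, z in units of 0.15 m (1.0 is 0.15 m), then the turn about the tool's z in units of 2 pi rad (1.0 is 2 pi rad). A call has 1 to 20 rows; each row is the pose to reach, as a shift and turn from the pose commanded when the call began, along the tool's axes at that moment, turning the shorter way round; what a row does not reach only later rows make up. A row lasts 1/12 s, in which the tool goes at most 41.7 mm and 7.16 degrees, less where a joint would pass 70% of its speed; a pose out of reach is approached as far as the arm can. A call with a number of a shift or a turn outside -1 to 1 is refused whole. A call with a gripper value outside its range is refused whole. The fingers move at their own pace and stop on an object; the grip force is fixed at half the most. Time passes only in rows, so rows that repeat a pose let the fingers close. It gives the time, the measured TCP pose, the force, the opening and the grip force at its end, in the units of the state.
- manip.state(): the state, without advancing time (a new reading comes with each control period).
- manip.grab_frame(name): name is "scene" or "side" or "wrist"; returns a dict with "frame" (384x512x3 uint8, red, green, blue), "fx", "fy", "cx", "cy" (pixels), "k1" (the pictures are not rectified: a ray, as slopes to the right and down, at radius r is drawn at 1 + k1 r^2 times it, then the intrinsics apply), "R" (3x3) and "t" (3): a world point X has camera coordinates R X + t. Camera axes: x right, y down, z forward; pixel columns grow to the right and rows downward; lengths in m; the calibration is good to about 2 mm. A picture is of the moment at which its call begins. There is no depth.
- manip.job_done(): hands the job in; it is judged then, once.
Trained networks look in a picture, given as the dict that the camera call returned (one of the last four; its "shot" number tells which), for a name from the list of things; names that differ only in an ending like _2 or _b are one class to them, and where a whole thing is asked for, a point or a joint stands for the part that bears it (a point fixed in the world has none). Each returns a list of dicts, best first, with "confidence" (0 to 1); they miss things now and then, are a little off and sometimes report something else, mostly with a low value. They report only what shows in the picture. A call takes as long as a camera call. They do not tell look-alikes from the thing itself.
- manip.search_frame(picture, target): "extent" ([left, top, right, bottom] in pixels, round what is visible of it).
The state is a dict: "time": time; "joint_pos": joint angles; "joint_vel": joint speeds; "joint_efforts": joint torques, N m; "tool_pos": TCP position; "tool_rot": TCP orientation; "contact_force": force on the tool from outside, world axes, zero at the start; "ft_torque": the same for the moment, N m; "gripper_width": opening from 0.0 (shut) to 1.0 (fully open); "grasp_force": force on a finger pad.
Only numpy, scipy, OpenCV 4.12 (cv2) and the standard library are available. Lean on these libraries where they do the work, as an engineer would, in place of code of your own. Each camera call takes 0.05 s, during which the arm holds its last target. There are 200 camera calls.

## Task

The shop is opening: switch on the drinks cooler at its switch box, the wide grey box with two toggle switches. First flip its tall round main bat, then its short flat lamp bat, each past its centre so that it snaps over to the other side and stays there. Leave the switch on the small single-switch box (the ceiling fan) as it is.

Things in the scene. Friction and masses are not known exactly. Their poses are not given: they have to be found in the camera images.
- cooler_box: Wide grey steel box fixed to the counter, 120 (x) x 170 (y) x 45 (z) mm, with two steel toggle bats on its flat top. Origin: centre of its underside, z up; turned up to 25 degrees about z. Its -x edge is nearer the robot; two flat white lenses lie near its +x edge. The bats swing along the box's x; each pivot sits in a collar 28 mm across that rises 5 mm above the top.
- main_bat (a joint): Main switch: tall round tapered steel bat, 65 mm long, 9 mm thick at the foot, 15 at the tip. Pivot in the cooler box's frame: (0, +42, 45) mm. Angle in rad: 0 = off, leaning 26 degrees to the box's -x (its start); 0.45 upright; 0.9 = on, leaning 26 degrees to +x. A spring of 0.07 N m holds it at either end (push about 3 N) and snaps it over once past upright.
- lamp_bat (a joint): Lamp switch: short steel bat, 42 mm long, a 9 mm stem with a flat paddle on it, 24 mm wide (along the box's y), 9 thick, 26 high. Pivot in the cooler box's frame: (0, -42, 45) mm. Angles, start and snap spring as for the main bat: 0 = off, leaning to the box's -x; 0.9 = on, leaning to +x (push about 4 N).
- fan_bat (a joint): Fan switch, to be left alone: a bat just like the main bat, alone in the middle of a separate fixed grey box of 90 x 90 x 45 mm, on the other side of the counter, 34 to 46 cm to the left or right of the cooler box. Same angles; it starts at 0, leaning towards the robot, and stays there.
Not all that is in view belongs to the job. Leave any red look-alike of the cooler_box alone. Leave any yellow look-alike of the part that bears fan_bat alone.

How it is judged:
By the outcome, as a careful person would: the job done as asked, in the order asked, and still so for the second after the job is handed in, with the robot touching nothing.
It also fails if it takes over 34 s, if anything falls off the work surface, if the arm or the gripper's body presses on something with over 40 N, if the wrist force passes 120 N, or if a joint passes its speed limit or range.

## Working session

There is one attempt and no reset: what is moved stays moved. The work goes in short steps, Python scripts to look and compute and a tool call to move; the robot and the scene stay as the last step left them, time stands still between calls to the robot, and variables do not carry over. Pictures are saved under pics/ and viewed, at most 10 in all, crops included, and the job is handed in when it is done.

Besides the shell and the picture viewer there is one more tool, called as name(argument=value, ...), one argument or row to a line, values as JSON. arm_command: Moves the arm, as the interface text tells. Shifts and turns lie within -1 to 1; 1 stands for 0.15 m of shift or 2 pi rad of turn. Its arguments: {"type":"object","properties":{"moves":{"type":"array"}},"required":["moves"]}

```bash
mkdir -p pics; cat > h.py <<'E'
import numpy as np, cv2
from plant import manip
def K(p): return np.array([[p['fx'],0,p['cx']],[0,p['fy'],p['cy']],[0,0,1.]])
def ray(p,uv):
    d=np.array([p['k1'],0,0,0,0.])
    n=cv2.undistortPoints(np.array([[uv]],float),K(p),d)[0,0]
    R=np.array(p['R']);t=np.array(p['t'])
    v=R.T@np.array([*n,1]); return -R.T@t, v/np.linalg.norm(v)
def onz(p,uv,z):
    o,v=ray(p,uv); return o+v*(z-o[2])/v[2]
def proj(p,X):
    return cv2.projectPoints(np.array(X,float).reshape(-1,3),cv2.Rodrigues(np.array(p['R'],float))[0],np.array(p['t'],float),K(p),np.array([p['k1'],0,0,0,0.]))[0][:,0]
def tri(rs):
    A=0;b=0
    for o,v in rs:
        M=np.eye(3)-np.outer(v,v);A=A+M;b=b+M@o
    return np.linalg.solve(A,b)
E
python3 - <<'E'
from h import *
import pickle
ims={}
for n in ["scene","side"]:
    p=manip.grab_frame(n);ims[n]=p
    cv2.imwrite(f"pics/{n}0.png",cv2.resize(p['frame'][:,:,::-1],(800,600)))
    for t in ["cooler_box","main_bat","lamp_bat","fan_bat"]:
        print(n,t,[(np.round(d['extent']).astype(int).tolist(),round(d['confidence'],2)) for d in manip.search_frame(p,t)[:4]])
    o,_=ray(p,(256,192));print(o)
pickle.dump(ims,open('ims.pkl','wb'))
s=manip.state();print(s['time'],s['tool_rot'],s['gripper_width'],manip.tcp_to_tips)
E
```

```text
scene cooler_box [([284, 212, 382, 289], 0.74), ([293, 140, 371, 200], 0.72)]
scene main_bat [([357, 217, 363, 248], 0.6), ([351, 141, 359, 168], 0.58)]
scene lamp_bat [([305, 217, 321, 237], 0.54), ([313, 142, 328, 160], 0.46)]
scene fan_bat [([151, 109, 154, 132], 0.53), ([151, 150, 160, 174], 0.51)]
[1.20382788 0.22285464 0.76300377]
side cooler_box [([255, 260, 352, 366], 0.94), ([103, 245, 214, 352], 0.9)]
side main_bat [([303, 301, 327, 327], 0.79), ([145, 285, 162, 306], 0.5)]
side lamp_bat [([311, 263, 329, 286], 0.61)]
side fan_bat [([342, 118, 360, 142], 0.63), ([266, 127, 284, 147], 0.43)]
[0.27522197 0.62837285 0.68458316]
0.5 [-8.41048159e-06  7.07105649e-01  7.07107913e-01 -3.00917368e-05] 1.0030251274395723 0.025
```

View pics/scene0.png

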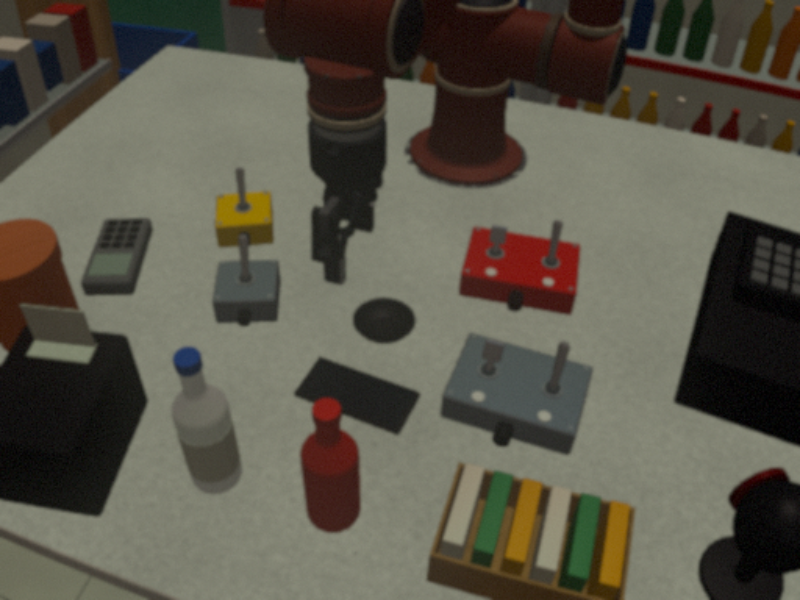

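View pics/side0.png

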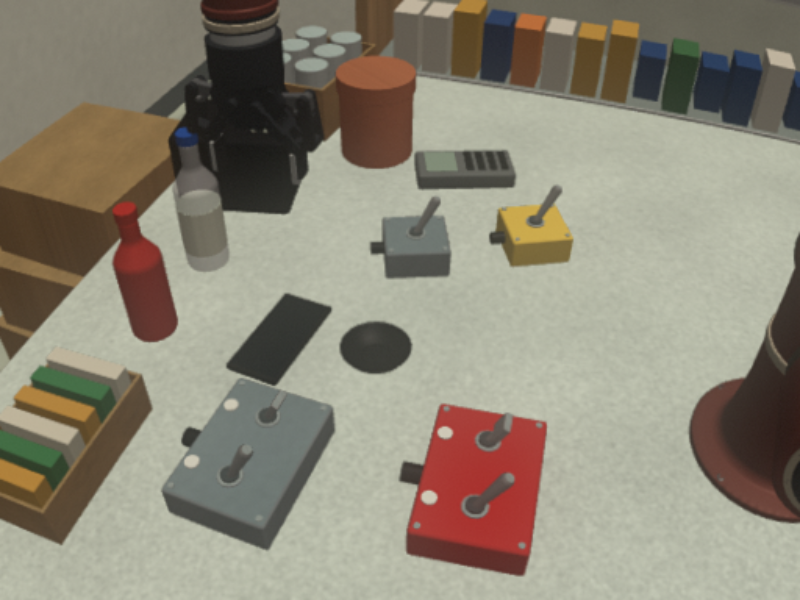

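The scene view (800 px coordinates) shows the grey cooler box at about (517,390), with the main bat tip at (563,347) and the lamp bat tip at (492,345). The red look-alike is at about (520,270), and the grey and yellow fan boxes are at (247,290) and (245,218). The side view shows the cooler box at (250,460), with collars at (268,416) and (230,474).

```bash
cat > m.py <<'E'
from h import *
import pickle
from scipy.optimize import least_squares
ims=pickle.load(open('ims.pkl','rb')); S,D=ims['scene'],ims['side']
def pair(a,b):
    a=np.array(a)*.64-.2;b=np.array(b)*.64-.2
    ra,rb=ray(S,a),ray(D,b);X=tri([ra,rb])
    return X,abs(np.dot(X-ra[0],np.cross(ra[1],rb[1])/np.linalg.norm(np.cross(ra[1],rb[1])))-0),a,b
P={'lensL':((478,396),(231,405)),'lensM':((544,415),(192,461)),'colL':((489,368),(268,416)),'colM':((553,386),(230,474)),
'tipM':((563,347),(244,453)),'tipL':((492,345),(280,396)),'c_far_lamp':((470,337),(333,405)),'c_near_lamp':((443,403),(240,380)),'c_far_main':((592,368),(265,544)),'c_near_main':((575,437),(167,490)),
'redcolM':((551,262),(475,505)),'redcolL':((495,254),(489,440)),'redtipM':((556,225),(507,482)),'redtipL':((498,232),(507,420)),'red_near_main':((578,285),(409,548)),'red_near_lamp':((462,270),(444,406))}
o={}
for k,(a,b) in P.items():
    X,_,pa,pb=pair(a,b);o[k]=(pa,pb)
    print(k,np.round(X*1000).astype(int),np.round(proj(S,X)[0]-pa,1))
loc={'colL':(0,-.042,.049),'colM':(0,.042,.049),'c_near_lamp':(.06,-.085,.045),'c_near_main':(.06,.085,.045),'c_far_lamp':(-.06,-.085,.045),'c_far_main':(-.06,.085,.045)}
def W(q,l):
    c,s=np.cos(q[2]),np.sin(q[2]);return np.array([q[0]+c*l[0]-s*l[1],q[1]+s*l[0]+c*l[1],l[2]])
def f(q): return np.concatenate([np.r_[proj(S,W(q,l))[0]-o[k][0],proj(D,W(q,l))[0]-o[k][1]] for k,l in loc.items()])
r=least_squares(f,[.6,.2,0],loss='soft_l1');q=r.x;print(q,np.degrees(q[2]));print(np.round(r.fun,1))
for n,l in dict(main=(0,.042,.045),mtip=(-.065*np.sin(.45),.042,.045+.065*np.cos(.45)),lamp=(0,-.042,.045),ltip=(-.042*np.sin(.45),-.042,.045+.042*np.cos(.45))).items(): print(n,np.round(W(q,l),4))
E
python3 m.py
```

```text
lensL [608 159  46] [-0. -0.]
lensM [612 243  47] [-0.1 -0.1]
colL [561 163  49] [0. 0.]
colM [566 246  50] [0. 0.]
tipM [542 247  97] [0.2 0.2]
tipL [547 158  79] [-0.8 -0.9]
c_far_lamp [504 123  40] [-1.  -1.2]
c_near_lamp [621 117  35] [-1.  -1.2]
c_far_main [505 295  31] [1.5 1.4]
c_near_main [625 282  38] [-1.3 -1.2]
redcolM [323 205  47] [-0.3 -0.4]
redcolL [329 121  44] [-0.4 -0.6]
redtipM [297 202  95] [0.1 0.2]
redtipL [314 118  77] [-0.8 -1.2]
red_near_main [368 259  46] [2.7 2.8]
red_near_lamp [385  85  45] [0.5 0.7]
[ 0.56392009  0.20434818 -0.05332188] -3.0551188413447328
[-0.1  0.2 -0.3 -0.3  0.1  0.4 -0.   0.6 -0.7 -5.2 -1.  -2.6  1.3 -1.5
 -5.3  0.5 -0.3 -4.4  1.1  0.   1.4 -2.2 -0.6 -8.8]
main [0.5662 0.2463 0.045 ]
mtip [0.5379 0.2478 0.1035]
lamp [0.5617 0.1624 0.045 ]
ltip [0.5434 0.1634 0.0828]
```

arm_command(
  moves=[
    [-1,[1.0,-0.97,0],0],
    [-1,[1.0,-0.97,0],0],
    [-1,[1.0,-0.97,0],0],
    [-1,[1.0,-0.97,0],0],
    [-1,[1.0,-0.97,0],0],
    [-1,[1.0,-0.97,0],0],
    [-1,[1.0,-0.97,0],0],
    [-1,[1.0,-0.97,0],0],
    [-1,[1.0,-0.97,0],0],
  ],
)

```text
time: 1.25
tool_pos: [0.4802, 0.1494, 0.2308]
tool_rot: [0.0, 0.707, 0.707, 0.0]
contact_force: [-0.3, -0.3, 0.0]
gripper_width: -0.004
grasp_force: 0.0
```

arm_command(
  moves=[
    [-1,[0.65,0,0],0],
    [-1,[0.65,0,0],0],
    [-1,[0.65,0,0],0],
    [-1,[0.65,0,0.85],0],
    [-1,[0.65,0,0.85],0],
    [-1,[0.65,0,0.85],0],
    [-1,[0.65,0,0.85],0],
    [-1,[0.65,0,0.85],0],
    [-1,[0.65,0,0.85],0],
  ],
)

```text
time: 2.0
tool_pos: [0.4812, 0.2473, 0.105]
tool_rot: [0.0, 0.708, 0.707, 0.001]
contact_force: [0.2, 0.1, 0.6]
gripper_width: -0.002
grasp_force: 0.0
```

```bash
python3 - <<'E'
from h import *
p=manip.grab_frame("side")
cv2.imwrite("pics/side1.png",cv2.resize(p['frame'][200:384,60:300,::-1],(780,598)))
print(manip.state()['tool_pos'])
E
```

```text
[0.48204418 0.24772845 0.10636295]
```

View pics/side1.png

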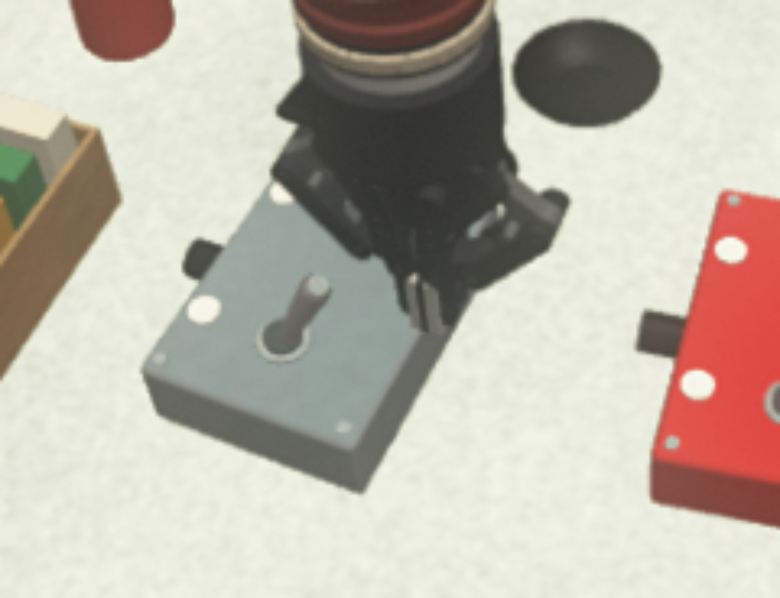

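The closed finger linkage sticks out along the closing axis, towards the bat at crop (315,285). I'll turn the tool 90° so the narrow pad side faces the bat, then check the position.

arm_command(
  moves=[
    [-1,[0,-0.1,0],-0.25],
    [-1,[0,-0.1,0],-0.25],
    [-1,[0,-0.1,0],-0.25],
    [-1,[0,-0.1,0],-0.25],
    [-1,[0,-0.1,0],-0.25],
    [-1,[0,-0.1,0],-0.25],
    [-1,[0,-0.1,0],-0.25],
    [-1,[0,-0.1,0],-0.25],
    [-1,[0,-0.1,0],-0.25],
    [-1,[0,-0.1,0],-0.25],
    [-1,[0,-0.1,0],-0.25],
    [-1,[0,-0.1,0],-0.25],
    [-1,[0,-0.1,0],-0.25],
    [-1,[0,-0.1,0],-0.25],
    [-1,[0,-0.1,0],-0.25],
  ],
)

```text
time: 3.3
tool_pos: [0.4665, 0.248, 0.1063]
tool_rot: [0.003, 0.001, 1.0, 0.001]
contact_force: [0.2, -0.6, -0.5]
gripper_width: -0.002
grasp_force: 0.0
```

```bash
python3 - <<'E'
from h import *
p=manip.grab_frame("side")
s=manip.state();t=s['tool_pos'];print(t,s['joint_pos'])
im=p['frame'][200:384,60:300,::-1]
im=cv2.resize(im,(780,598))
for X,c in [((t[0],t[1],t[2]-.025),(0,0,255)),((.5662,.2463,.05),(0,255,0)),((.538,.2478,.1035),(0,255,0)),((.5617,.1624,.05),(0,255,0)),((.5434,.1634,.083),(0,255,0))]:
    u=(proj(p,X)[0]-[60,200])*3.25; cv2.circle(im,tuple(int(v) for v in u),4,c,-1)
cv2.imwrite("pics/side2.png",im)
E
```

```text
[0.46611276 0.24793034 0.10564431] [ 3.47840173e-01 -7.03528616e-02  1.95171103e+00 -3.42490286e-06
  1.25593485e+00 -1.22084491e+00]
```

View pics/side2.png

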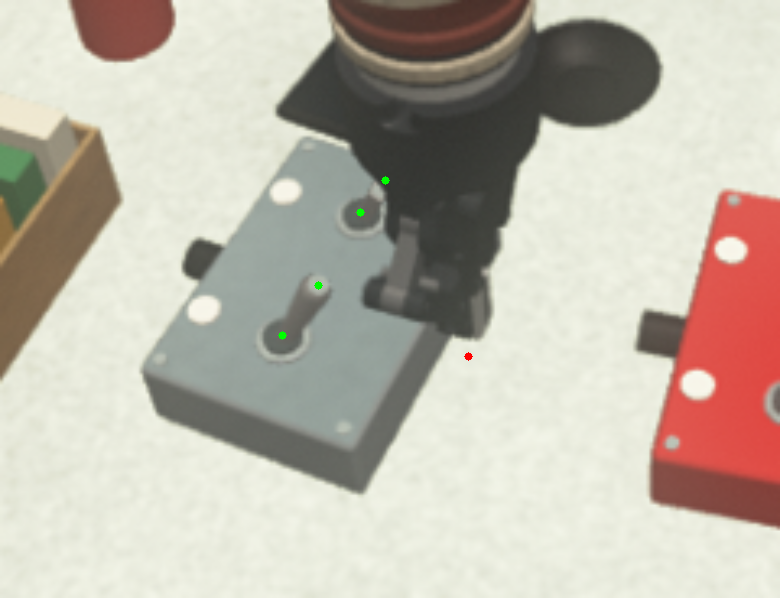

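The projected bat positions match the picture: main collar at (282,336) and tip at (318,286). The tool sits behind the main bat, so I can push.

arm_command(
  moves=[
    [-1,[-0.1,0,0.07],0],
    [-1,[-0.2,0,0.07],0],
    [-1,[-0.28,0,0.07],0],
    [-1,[-0.36,0,0.07],0],
    [-1,[-0.44,0,0.07],0],
    [-1,[-0.52,0,0.07],0],
    [-1,[-0.58,0,0.07],0],
    [-1,[-0.63,0,0.07],0],
    [-1,[-0.63,0,0.07],0],
  ],
)

```text
time: 4.1
tool_pos: [0.5606, 0.2475, 0.0933]
tool_rot: [0.001, 0.001, 1.0, 0.0]
contact_force: [-0.1, -0.2, 0.5]
gripper_width: -0.0
grasp_force: 0.0
```

```bash
python3 - <<'E'
from h import *
p=manip.grab_frame("side")
s=manip.state();print(s['tool_pos'],s['contact_force'])
im=cv2.resize(p['frame'][200:384,60:300,::-1],(780,598))
cv2.imwrite("pics/side3.png",im)
E
```

```text
[0.55965088 0.24750105 0.09301366] [ 0.53042529 -0.47347542  0.10825927]
```

View pics/side3.png

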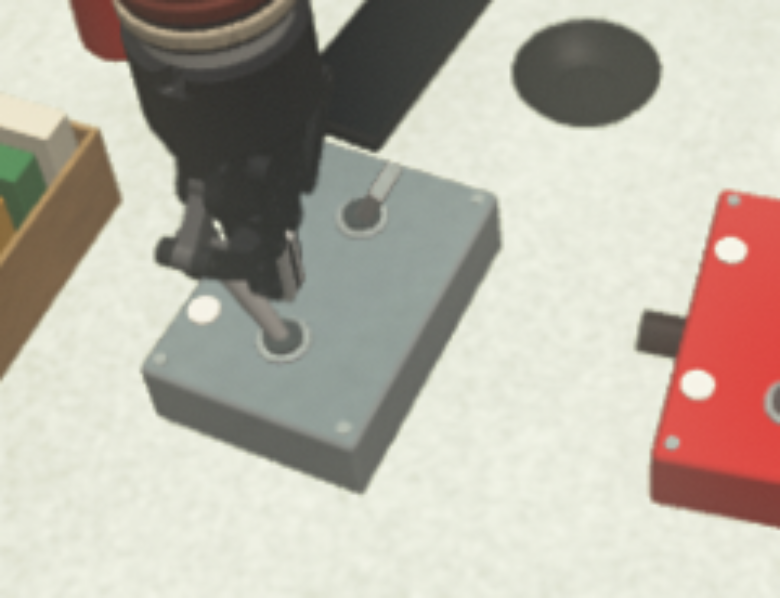

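The main bat has snapped over: it now leans towards the lens, from (282,338) to about (235,285). Next is the lamp bat.

arm_command(
  moves=[
    [-1,[0.25,0,0],0],
    [-1,[0.53,0,0],0],
    [-1,[0.53,0,0],0],
    [-1,[0.53,0,0],0],
    [-1,[0.53,-0.56,0],0],
    [-1,[0.53,-0.56,0],0],
    [-1,[0.53,-0.56,0.08],0],
    [-1,[0.53,-0.56,0.08],0],
    [-1,[0.43,-0.56,0.08],0],
    [-1,[0.35,-0.56,0.08],0],
    [-1,[0.27,-0.56,0.08],0],
    [-1,[0.2,-0.56,0.08],0],
    [-1,[0.14,-0.56,0.08],0],
    [-1,[0.09,-0.56,0.08],0],
    [-1,[0.05,-0.56,0.08],0],
    [-1,[0.05,-0.56,0.08],0],
  ],
)

```text
time: 5.48
tool_pos: [0.5571, 0.1635, 0.0861]
tool_rot: [0.005, -0.0, 1.0, -0.001]
contact_force: [1.3, -4.0, 15.0]
gripper_width: 0.002
grasp_force: 7.6
```

```bash
python3 - <<'E'
from h import *
p=manip.grab_frame("side")
s=manip.state();print(s['tool_pos'],s['contact_force'])
im=cv2.resize(p['frame'][200:384,60:300,::-1],(780,598))
cv2.imwrite("pics/side4.png",im)
E
```

```text
[0.55683567 0.16354786 0.08609804] [-0.2952866  -3.95455922 14.54476642]
```

View pics/side4.png

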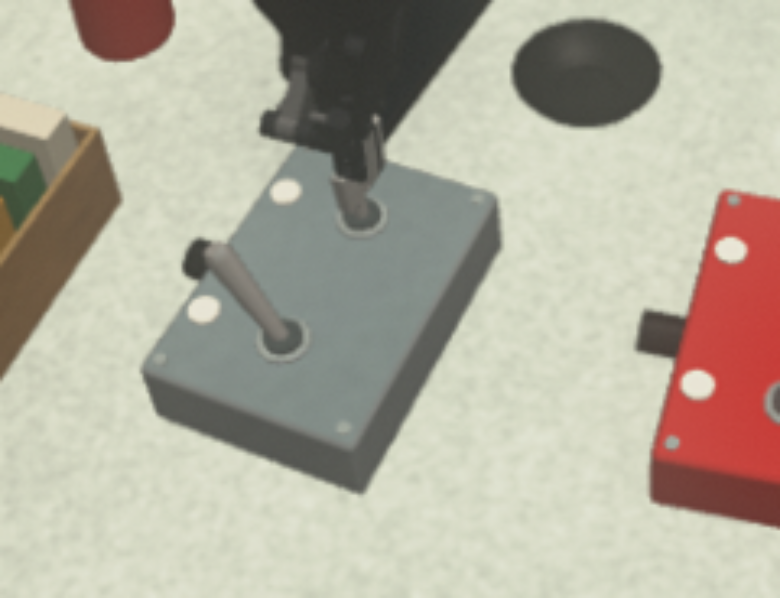

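The lamp bat at (355,195) looks about upright with the fingertip resting on it (15 N upward). I'll lift and see which way it went.

arm_command(
  moves=[
    [-1,[-0.05,0,0],0],
    [-1,[-0.05,0,-0.05],0],
    [-1,[-0.05,0,-0.25],0],
    [-1,[-0.05,0,-0.4],0],
    [-1,[0.5,0,-0.4],0],
    [-1,[0.5,0,-0.4],0],
    [-1,[0.5,0,-0.4],0],
    [-1,[0.5,0,-0.4],0],
  ],
)

```text
time: 6.2
tool_pos: [0.4739, 0.1639, 0.1393]
tool_rot: [-0.001, -0.001, 1.0, -0.0]
contact_force: [1.5, 0.3, 0.0]
gripper_width: 0.0
grasp_force: 0.0
```

```bash
python3 - <<'E'
from h import *
p=manip.grab_frame("side");q=manip.grab_frame("scene")
s=manip.state();t=s['tool_pos'];print(t,s['contact_force'])
a=p['frame'][200:340,60:300,::-1];b=q['frame'][140:300,250:400,::-1].copy()
a=cv2.resize(a,(480,280)).copy();b=cv2.resize(b,(300,320))
im=np.zeros((320,780,3),np.uint8);im[:280,:480]=a;im[:,480:]=b
for k in (0,.013,.025):
    u=(proj(p,(t[0],t[1],t[2]-k))[0]-[60,200])*2;cv2.circle(im,(int(u[0]),int(u[1])),2,(0,0,255),-1)
    u=(proj(q,(t[0],t[1],t[2]-k))[0]-[250,140])*2;cv2.circle(im,(int(u[0])+480,int(u[1])),2,(0,0,255),-1)
cv2.imwrite("pics/c5.png",im)
E
```

```text
[0.47713139 0.16393308 0.14118107] [-0.20372033  0.08672794 -0.27690178]
```

View pics/c5.png

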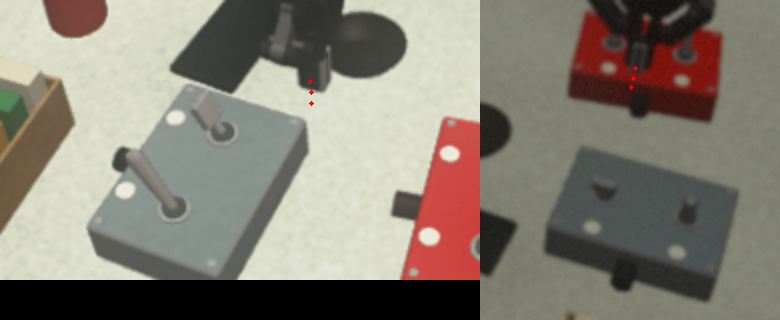

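Both bats now lean to +x. In the side crop the lamp runs (222,132)→(205,105) and the main bat (175,207)→(135,157). The tool is clear of everything.

```bash
python3 - <<'E'
from h import *
print(manip.job_done())
E
```

```text
the job is handed in; nothing more can be done
None
```

The cooler box's main bat and then its lamp bat were flipped to on, both leaning to +x in the last pictures; the fan switch was not touched, and the job was handed in just after 6.2 s with the arm clear.

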